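Move the last hot shortbread to the row and close the row up

TASK

The last shortbread on the baking sheet is still hot: get the spatula under it (the sheet's turned-up edge stops it running away), lift it off, and let it slide from the lowered blade onto the pastry board behind the two already there. With the spatula, close the row up so that all three sit edge to edge and in line, tight against the board's raised lip, then lay the spatula down flat on the bare worktop. Keep the gripper off the shortbreads and do not shove the phone, whisk or spoon about.

Things in the scene. Friction and masses are not known exactly. Their poses are not given: they have to be found in the camera images.
- biscuit: the shortbread on the baking sheet, to be moved: a rigid flat slab, 80 mm along its x, 90 mm along its y, 14 mm thick, lower edges rounded 4 mm, about 90 g. Origin: centre of its underside; z up. At the start its x axis points roughly (within 0.2 rad) towards the sheet's turned-up edge. It lies loose and slides if pushed
- row_near: shortbread of the same size and shape, loose on the pastry board: the one of the row nearer to the board's open end. Origin: centre of its underside; its x axis points towards the board's raised lip
- row_far: shortbread of the same size and shape, loose on the pastry board, between row_near and the raised lip, with a gap of 2 to 13 mm to each. Origin: centre of its underside; its x axis points towards the lip
- sheet: aluminium baking sheet, fixed on a thin mat, 250 mm along its x, 240 mm along its y, upper face 6 mm above the worktop, flat and open on three sides; the edge at its +x end is turned straight up and stands 16 mm above the upper face, its inner face at x = +125 mm. Origin: centre, at worktop height
- board: wooden pastry board, fixed, 330 mm along its x, 210 mm along its y, upper face 18 mm above the worktop; at its +x end a lip rises 12 mm above the upper face, its inner face at x = +150 mm; the other sides are open. Origin: centre, at worktop height
- spatula: steel kitchen spatula with a black handle, about 200 g, loose on the worktop, lying flat on its blade. Blade 120 mm long (x) by 100 mm wide (y) by 1.2 mm thick, stiff and polished (a shortbread rides on it when level and slides off when it is tipped 15 to 20 degrees). Origin: centre of the blade's underside; x points from the handle to the free front edge, z up. A cranked neck rises from the blade's rear edge to the handle
- spatula_grip (a point): centre of the spatula's handle: a flat-sided bar 90 mm long (along the spatula's x), 18 mm wide (y), 26 mm high; it lies 123 mm behind the blade's centre and 58 mm above the blade's underside. Held in two fingers the handle can swivel a few degrees when the blade is pressed. Axes as the spatula's
- spatula_nose (a point): middle of the blade's straight front edge, at its underside, 60 mm ahead of the blade's centre. Axes as the spatula's
- phone: mobile phone lying on the worktop, 150 x 72 x 8 mm; leave alone
- whisk: wire whisk lying on the worktop, 240 mm long, 55 mm high; leave alone
- spoon: tablespoon lying on the worktop, 190 mm long; leave alone
Mind the look-alikes: they are no part of the job. Leave any red look-alike of the biscuit alone.

How it is judged (in metres and radians):
On the way, in this order (a step that is already met when the one before it is completed fails the run):
1. the shortbread is carried on the spatula, clear of the baking sheet (z of biscuit in the frame of sheet above 0.035 m and contact force between biscuit and spatula above 0.2 N and contact force between biscuit and sheet below 0.05 N), for 0.3 s.
2. it is let down onto the board from the lowered blade: it touches the board while it still rests on the spatula (contact force between biscuit and board above 0.05 N and contact force between biscuit and spatula above 0.05 N and angle between biscuit's own z axis and vertical below 0.8 rad), for 0.1 s.
At the end, for the whole second after the job is handed in: All three shortbreads lie flat on the board in one row, every gap (between them and to the lip) at most 3 to 4 mm, in line within 10 mm and 0.07 rad. The spatula lies flat on its blade on the bare worktop, clear of board, sheet and shortbreads; all at rest (x of biscuit in the frame of row_near between -0.083 and -0.07 m and y of biscuit in the frame of row_near between -0.01 and 0.01 m and angle between the x axis of biscuit and the x axis of row_near, either way round below 0.07 rad and x of row_near in the frame of row_far between -0.083 and -0.07 m and y of row_near in the frame of row_far between -0.01 and 0.01 m and angle between the x axis of row_near and the x axis of row_far, either way round below 0.07 rad and x of row_far in the frame of board above 0.106 m and angle between the x axis of row_far and the x axis of board, either way round below 0.07 rad and z of biscuit in the frame of board between 0.015 and 0.02 m and z of each of row_near, row_far in the frame of board below 0.02 m and height (world z) of spatula below 0.004 m and angle between spatula's own z axis and vertical below 0.06 rad and contact force between spatula and biscuit below 0.02 N and contact force between spatula and board below 0.02 N and contact force between spatula and sheet below 0.02 N and linear speed of each of biscuit, spatula below 0.02 m/s); the robot touches nothing.
It fails at once if the gripper or arm touched a shortbread (contact force between any of the fingers, the arm and biscuit above 0.3 N or contact force between any of the fingers, the arm and row_near above 0.3 N or contact force between any of the fingers, the arm and row_far above 0.3 N).
It fails at once if a shortbread was tipped over (angle between biscuit's own z axis and vertical above 1 rad or angle between any of row_near, row_far's own z axis and vertical above 0.5 rad).
It fails at once if the phone, whisk or spoon was shoved by more than 30 mm (distance of any of phone, whisk, spoon from where it was at the start of the episode above 0.03 m).
It also fails if it takes over 72 s, if anything falls off the work surface, if the arm or the gripper's body presses on something with over 40 N, if the wrist force passes 120 N, or if a joint passes its speed limit or range.

ROBOT

A 6-joint arm with a two-finger parallel gripper is mounted at the origin on the work surface. World frame = base frame: x ahead of the robot, y to its left, z up, the work surface at z = 0. Lengths are in m, angles in degrees, forces in N, time in s.
With the tool pointing down it reaches from about 0.375 to 0.75 m from the base axis. Payload 9 kg.
Tool frame: the origin (TCP) lies where the fingers leave the gripper's body, on its centre line; the fingertips stand 73 mm ahead of it and the grasp point (between the pads) lies 54 mm ahead of it (robot.tip_reach is the distance from the TCP to the fingertips, in m); z points along the fingers, y is the direction in which the jaws open and shut (so a half turn about z gives the same grasp; the last joint's range is limited). The gripper opens to 85 mm and grips with 20 to 120 N. Pads are 22 mm wide; open, the fingers measure 114 mm over their backs; the gripper's body (76 mm by 85 mm) begins 54 mm behind the grasp point. The pads swing forward as they close: fully open they stand 13 mm farther back than shut.
Start: joints at [-89.422, 5.964, 5.575, 89.605, 0, 77.527], TCP at [0.136, -0.585, 0.304] pointing down, gripper open.
Joint ranges: [-171.21, 171.21], [-48.23, 106.86], [-62.78, 66.21], [-105.2, 120.99], [-86.42, 89.51], [-180, 180]. Speed limits (degrees/s): [127.2, 127.2, 147.25, 180, 180, 180].

INTERFACE

Orientations are given as [roll, pitch, yaw] about the fixed x, y, z axes, in that order (R = Rz(yaw) Ry(pitch) Rx(roll)).
In Python, from plant import robot gives the robot as it stands. Calls block until the motion is done:
- robot.move_pose(position, orientation): joint-space move of the TCP to a pose.
- robot.line_to(position, vel=0.15, rotation=None, guard=None): straight line of the TCP; rotation=None keeps the orientation; vel is the mean speed in m/s. With guard (N) it stops when the force on the tool has changed by that much, and returns True; else False.
- robot.goto_joints(angles): joint-space move.
- robot.set_gripper(opening): finger opening in m; the grip force is fixed at half the most; returns when the fingers have stopped.
- robot.pause(seconds).
- robot.ik(position, orientation): joint angles nearest the present ones, or None.
- robot.observe(): the state.
- robot.grab_frame(name): name is "scene" or "top" or "wrist"; returns the picture (480x640x3 uint8, blue, green, red); there is no depth.
- robot.get_calibration(name): a dict with "vertical_fov" (degrees; the focal length in pixels is half the picture's height over the tangent of half this angle, whatever the lens; pixels are square), "cx", "cy" (the principal point, pixels), "rvec" (rotation vector, rad) and "tvec" (3), from world to camera coordinates, as OpenCV has them. Camera axes: x right, y down, z forward; pixel columns grow to the right and rows downward; lengths in m; the calibration is good to about 2 mm. The wrist camera is an equidistant fisheye: a pixel r from the principal point sees the ray r / f radians off the axis. A picture is of the moment at which its call begins: read the wrist's pose just before it. get_calibration takes no time and is no camera call; for the wrist camera it gives the pose at the moment of the call.
A pose or a line that the arm cannot do raises robot.IKError and nothing moves.
- robot.job_done(): hands the job in, once; it reports no verdict.
The state is a dict: "time": time; "q": joint angles; "qvel": joint speeds; "joint_torque": joint torques, N m; "tool_pos": TCP position; "tcp_rot": TCP orientation; "ft_force": force on the tool from outside, world axes, zero at the start; "torque": the same for the moment, N m; "gripper_width": finger opening in m.
Only numpy, scipy, OpenCV 4.12 (cv2) and the standard library are available. Lean on these libraries where they do the work, as an engineer would, in place of code of your own. Each camera call takes 0.05 s, during which the arm holds its last target.

## Working session

There is one attempt and no reset: what is moved stays moved. The work goes in short steps, each a Python script; the robot and the scene stay as the last script left them, time stands still between calls to the robot, and variables do not carry over. Pictures are saved under pics/ and viewed, and the job is handed in when it is done.

```bash
ls; mkdir -p pics; python3 - <<'E'
from plant import robot
import cv2
for n in ["scene","top","wrist"]:
    im=robot.grab_frame(n); cv2.imwrite(f"pics/{n}0.png",im)
    print(n,robot.get_calibration(n))
print(robot.observe())
E
```

```text
pics
scene {'vertical_fov': 50.51472451596638, 'cx': 319.6497359266077, 'cy': 245.4268344217694, 'rvec': array([ 1.87046782,  1.21423358, -0.64803991]), 'tvec': array([-0.27191003, -0.2003171 ,  1.83286349])}
top {'vertical_fov': 45.83625296286955, 'cx': 317.57149412126887, 'cy': 244.53201368520362, 'rvec': array([ 2.12291417, -2.12428296,  0.19644895]), 'tvec': array([0.06934607, 0.51954762, 1.57988348])}
wrist {'vertical_fov': 65.70646984690485, 'cx': 318.8545824646638, 'cy': 238.5207996789726, 'rvec': array([-2.24662067,  1.78490988,  0.29676417]), 'tvec': array([-0.59938381, -0.04373188,  0.38015495])}
{'time': 0.15, 'q': array([-8.94219040e+01,  5.99324570e+00,  5.53810484e+00,  8.96037230e+01,
       -1.16426729e-03,  7.75261176e+01]), 'qvel': array([ 0.10286978, -0.06192565,  0.17488149,  0.03424526,  0.034179  ,
       -0.02445191]), 'joint_torque': array([ 1.72872300e-03, -5.57353985e+01,  5.04008424e+01,  1.24014684e-02,
       -2.24390396e-04, -1.99994666e-06]), 'tool_pos': array([ 0.13549775, -0.58432352,  0.30328328]), 'tcp_rot': array([-1.79942274e+02, -1.15774899e-02,  1.30519732e+01]), 'ft_force': array([ 0.89789356,  0.07860035, -0.90565403]), 'torque': array([0.0049301 , 0.03066086, 0.01796955]), 'gripper_width': 0.08530165948965585}
```

View pics/scene0.png

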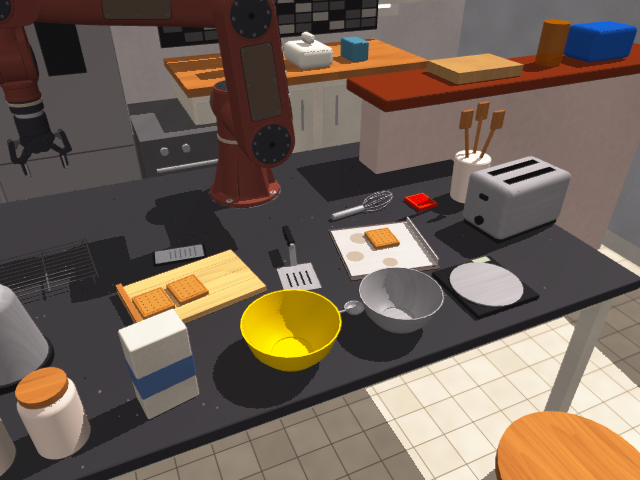

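View pics/top0.png

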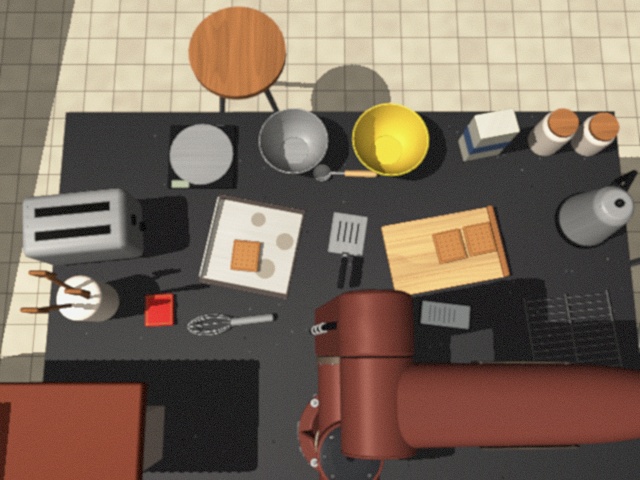

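View pics/wrist0.png

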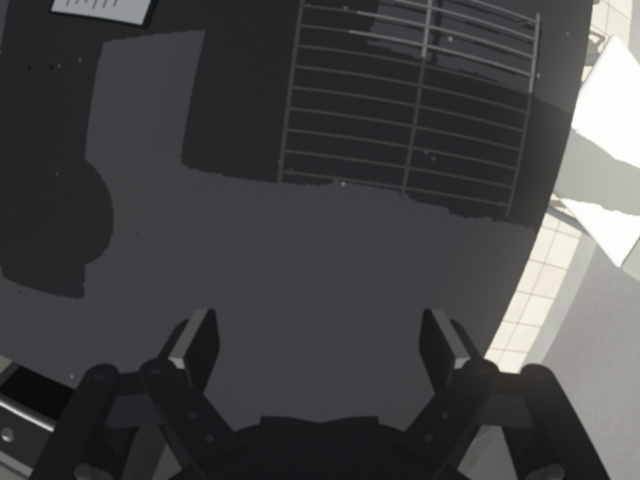

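```bash
cat > h.py <<'E'
import numpy as np, cv2
from scipy.spatial.transform import Rotation as Ro
def cam(c):
    R=Ro.from_rotvec(np.array(c['rvec'])).as_matrix(); t=np.array(c['tvec']).ravel()
    f=240/np.tan(np.radians(c['vertical_fov']/2)); return R,t,f
def p2w(c,uv,z,fish=False):
    R,t,f=cam(c); uv=np.atleast_2d(np.asarray(uv,float)); out=[]
    zs=np.broadcast_to(z,len(uv))
    for (u,v),zz in zip(uv,zs):
        x,y=(u-c['cx'])/f,(v-c['cy'])/f
        if fish:
            r=np.hypot(x,y); d=np.array([x/r*np.sin(r),y/r*np.sin(r),np.cos(r)]) if r>1e-9 else np.array([0,0,1.])
        else: d=np.array([x,y,1.])
        C=-R.T@t; w=R.T@d; out.append(C+w*(zz-C[2])/w[2])
    return np.array(out)
def w2p(c,P,fish=False):
    R,t,f=cam(c); P=np.atleast_2d(P); X=P@R.T+t
    if fish:
        n=np.hypot(X[:,0],X[:,1]); th=np.arctan2(n,X[:,2]); s=th/np.maximum(n,1e-9)
        x,y=X[:,0]*s,X[:,1]*s
    else: x,y=X[:,0]/X[:,2],X[:,1]/X[:,2]
    return np.stack([c['cx']+f*x,c['cy']+f*y],1)
def fitpose(c,uv,local,fish=False,p0=None,ret=False):
    """fit (x,y,yaw) of planar object with local 3d points (z world heights) to pixels"""
    from scipy.optimize import least_squares
    local=np.asarray(local,float); uv=np.asarray(uv,float)
    def pts(p):
        a=p[2]; q=local.copy(); q[:,0]=p[0]+np.cos(a)*local[:,0]-np.sin(a)*local[:,1]; q[:,1]=p[1]+np.sin(a)*local[:,0]+np.cos(a)*local[:,1]; return q
    r=least_squares(lambda p:(w2p(c,pts(p),fish)-uv).ravel(),p0)
    return r.x, np.abs(r.fun).max()
E
python3 - <<'E'
from plant import robot
from h import *
c=robot.get_calibration("top")
for n,uv,z in [("sheet",[[216,199],[303,210],[287,297],[201,284]],0.006),("bis",[[235,240],[261,241],[260,270],[233,269]],.02),("board",[[383,223],[492,208],[510,275],[396,294]],.018),
 ("near",[[433,232],[461,230],[467,260],[438,264]],.032),("far",[[465,225],[490,222],[496,252],[470,258]],.032),
 ("blade",[[333,213],[367,215],[361,256],[329,252]],.0),("handle",[[345,256],[342,286]],.06),("whisk",[[190,325],[277,318]],.02),("phone",[[422,301],[470,305],[468,328],[421,323]],.01),("spoon",[[322,173],[376,174]],.01),("red",[[145,296],[173,296],[172,325],[145,325]],.014)]:
    P=p2w(c,uv,z); print(n,P[:,:2].round(3).tolist(),P[:,:2].mean(0).round(3))
E
python3 -c "
import cv2
im=cv2.imread('pics/top0.png');cv2.imwrite('pics/top0z.png',cv2.resize(im[150:350,180:520],None,fx=2.35,fy=2.35,interpolation=cv2.INTER_CUBIC))"
```

```text
sheet [[0.666, 0.373], [0.632, 0.112], [0.373, 0.158], [0.411, 0.408]] [0.521 0.263]
bis [[0.539, 0.31], [0.536, 0.234], [0.45, 0.236], [0.453, 0.314]] [0.494 0.274]
board [[0.59, -0.124], [0.635, -0.447], [0.435, -0.488], [0.38, -0.156]] [ 0.51  -0.304]
near [[0.56, -0.267], [0.565, -0.349], [0.477, -0.362], [0.465, -0.278]] [ 0.517 -0.314]
far [[0.58, -0.361], [0.589, -0.434], [0.5, -0.447], [0.483, -0.371]] [ 0.538 -0.403]
blade [[0.624, 0.023], [0.618, -0.078], [0.494, -0.059], [0.506, 0.035]] [ 0.561 -0.02 ]
handle [[0.484, -0.009], [0.399, 0.0]] [ 0.442 -0.004]
whisk [[0.292, 0.432], [0.312, 0.185]] [0.302 0.308]
phone [[0.361, -0.232], [0.349, -0.37], [0.284, -0.361], [0.298, -0.227]] [ 0.323 -0.297]
spoon [[0.746, 0.056], [0.742, -0.107]] [ 0.744 -0.026]
red [[0.376, 0.566], [0.375, 0.486], [0.293, 0.485], [0.293, 0.562]] [0.334 0.525]
```

View pics/top0z.png

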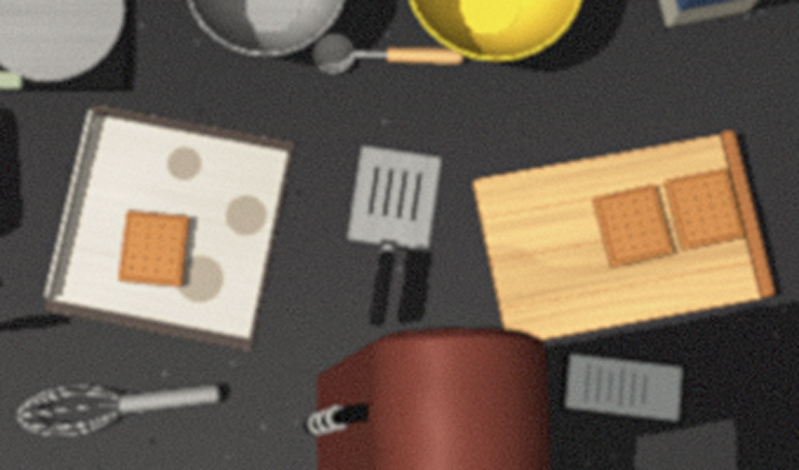

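```bash
cat >> h.py <<'E'
def spat_tool(p, yaw, pitch=0, roll=0, off=(-0.123,0,0.112)):
    """TCP pos, rpy(deg) for spatula origin pose p, yaw/pitch(nose down+) in deg"""
    R=Ro.from_euler('ZYX',[yaw,pitch,roll],degrees=True)
    T=R*Ro.from_euler('z',180,degrees=True)*Ro.from_euler('x',180,degrees=True)
    return np.asarray(p)+R.apply(off), T.as_euler('xyz',degrees=True)
E
python3 - <<'E'
from plant import robot
from h import *
c=robot.get_calibration("wrist"); R,t,f=cam(c)
o=robot.observe(); Rt=Ro.from_euler('xyz',o['tcp_rot'],degrees=True)
print(Rt.inv().apply(-R.T@t-o['tool_pos']), Rt.inv().as_matrix()@R.T)
for i,p in enumerate([(0.5,-0.2,.33),(0.45,0.0,.33),(0.52,0.2,.33)]):
    yaw=[100,173,-97.4][i]
    robot.move_pose(p,[180,0,yaw]); robot.pause(.3)
    c=robot.get_calibration("wrist"); im=robot.grab_frame("wrist"); cv2.imwrite(f"pics/w{i}.png",im)
    np.save(f"pics/w{i}.npy",c,allow_pickle=True); o=robot.observe(); print(o['time'],o['tool_pos'],o['tcp_rot'],o['q'][[0,5]],o['ft_force'])
E
```

```text
[ 0.0815468  -0.00038909 -0.07036509] [[ 1.93339829e-04 -9.46289522e-01 -3.23320434e-01]
 [ 9.99999784e-01 -2.01647415e-05  6.56999834e-04]
 [-6.28231732e-04 -3.23320491e-01  9.46289314e-01]]
2.4167 [ 0.49990314 -0.20027953  0.32994792] [-1.79997133e+02 -3.70749759e-03  9.99678035e+01] [-35.7582839   44.27391252] [-0.26855996  0.41842675  0.29241562]
3.6667 [ 0.45013537 -0.00050836  0.32987699] [ 1.79996592e+02 -1.93666536e-02  1.72918402e+02] [-16.79781935  -9.71622059] [ 0.04001499 -0.64468045  0.73695182]
5.075 [0.52006973 0.19949571 0.33017909] [-1.79982972e+02  1.86869228e-03 -9.74709220e+01] [  7.53350398 -74.99557412] [-0.17487665  0.4104224  -0.26801431]
```

View pics/w0.png

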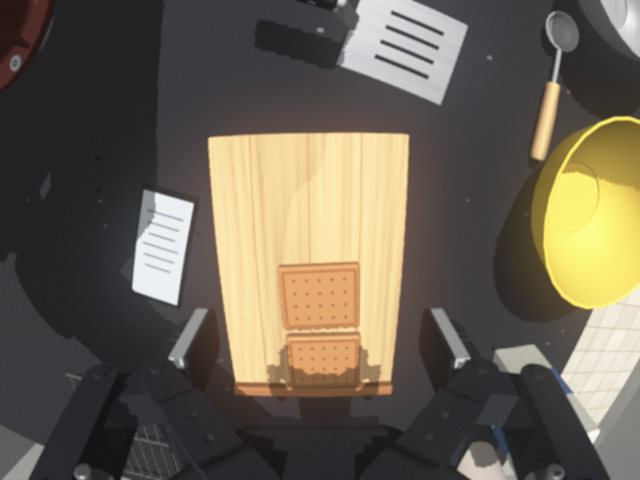

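View pics/w1.png

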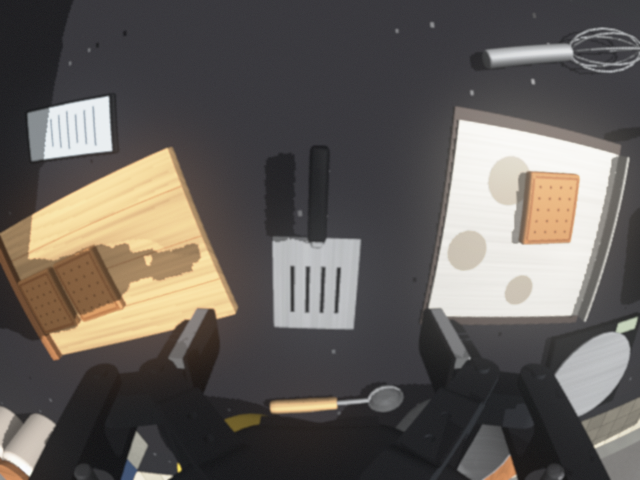

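View pics/w2.png

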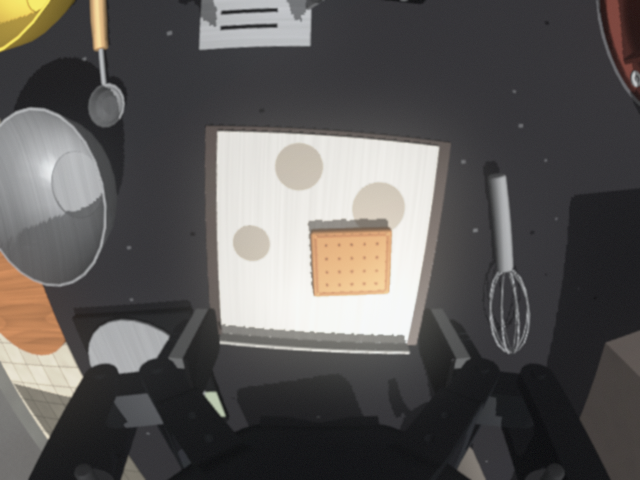

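```bash
cat > f.py <<'E'
from h import *
B=lambda z,L=.08,W=.09:[[-L/2,W/2,z],[-L/2,-W/2,z],[L/2,-W/2,z],[L/2,W/2,z]]
E
python3 - <<'E'
from f import *
L=lambda i:np.load(f"pics/w{i}.npy",allow_pickle=True).item()
d=np.degrees
c0,c1,c2=L(0),L(1),L(2)
# board: image down=+x(-y world); image right: +x world => local +y 
def go(n,c,uv,loc,p0):
    x,e=fitpose(c,uv,loc,True,p0); print(n,x[:2].round(4),d(x[2]).round(2),'maxpx',round(e,2)); return x
pb=go("board",c0,[[408,134],[209,138],[236,384],[391,383]],[[-.165,.105,.018],[-.165,-.105,.018],[.15,-.105,.03],[.15,.105,.03]],[.51,-.3,-1.4])
go("board2",c0,[[408,134],[209,138]],[[-.165,.105,.018],[-.165,-.105,.018]],[.51,-.3,-1.4])
pn=go("near",c0,[[358,263],[279,267],[284,329],[359,326]],B(.032),[.51,-.3,-1.4])
pf=go("far",c0,[[358,334],[287,336],[289,389],[358,388]],B(.032),[.51,-.3,-1.4])
ps=go("blade",c1,[[361,239],[272,239],[274,328],[354,329]],B(.0012,.12,.1)if 0 else [[-.06,.05,.0012],[-.06,-.05,.0012],[.06,-.05,.0012],[.06,.05,.0012]],[.56,-.02,-.1])
print(p2w(c1,[[319,146],[315,238]],.071,True))
psh=go("sheet",c2,[[218,131],[440,146]],[[-.125,.12,.006],[-.125,-.12,.006]],[.52,.26,1.4])
go("sheet4",c2,[[218,131],[440,146],[409,343],[218,325]],[[-.125,.12,.006],[-.125,-.12,.006],[.125,-.12,.006],[.125,.12,.006]],[.52,.26,1.4])
pi=go("bis",c2,[[312,232],[389,229],[390,291],[316,294]],B(.02),[.5,.27,1.4])
def rel(p,q):
    dx=q[:2]-p[:2];a=p[2];return np.array([np.cos(a)*dx[0]+np.sin(a)*dx[1],-np.sin(a)*dx[0]+np.cos(a)*dx[1]]).round(4),d(q[2]-p[2]).round(2)
print('near/board',rel(pb,pn),'far/board',rel(pb,pf),'bis/sheet',rel(psh,pi))
E
python3 - <<'E'
import cv2
a=cv2.imread('pics/w2.png')[110:360,195:455];cv2.imwrite('pics/w2z.png',cv2.resize(a,None,fx=2.3,fy=2.3,interpolation=cv2.INTER_CUBIC))
a=cv2.imread('pics/w0.png')[250:400,200:420];cv2.imwrite('pics/w0z.png',cv2.resize(a,None,fx=3,fy=3,interpolation=cv2.INTER_CUBIC))
E
```

```text
board [ 0.5059 -0.2992] -79.28 maxpx 1.98
board2 [ 0.5065 -0.3002] -79.17 maxpx 1.25
near [ 0.5188 -0.3114] -77.3 maxpx 2.26
far [ 0.5387 -0.4022] -78.75 maxpx 2.46
blade [ 0.5604 -0.0192] -8.24 maxpx 1.07
[[ 0.39188567  0.00631777  0.071     ]
 [ 0.47623602 -0.00793572  0.071     ]]
sheet [0.4743 0.0157] 258.9 maxpx 0.35
sheet4 [0.5308 0.3141] -96.3 maxpx 239.88
bis [0.4914 0.2845] -90.58 maxpx 71.3
near/board (array([0.0144, 0.0104]), np.float64(1.98)) far/board (array([0.1073, 0.0131]), np.float64(0.53)) bis/sheet (array([-0.267 , -0.0349]), np.float64(-349.48))
```

View pics/w2z.png

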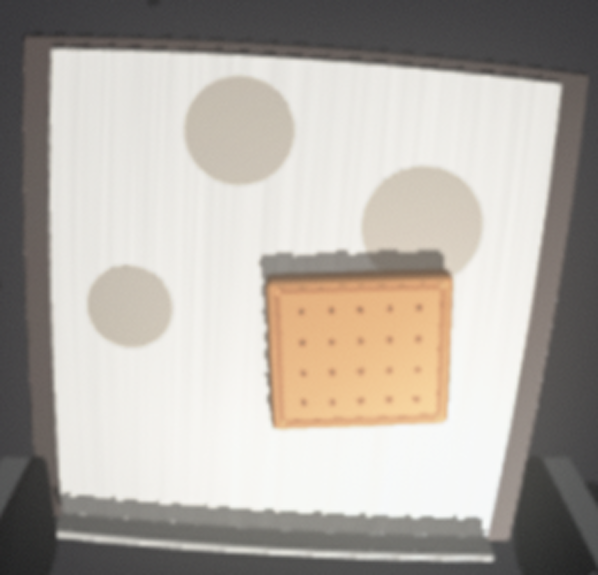

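View pics/w0z.png

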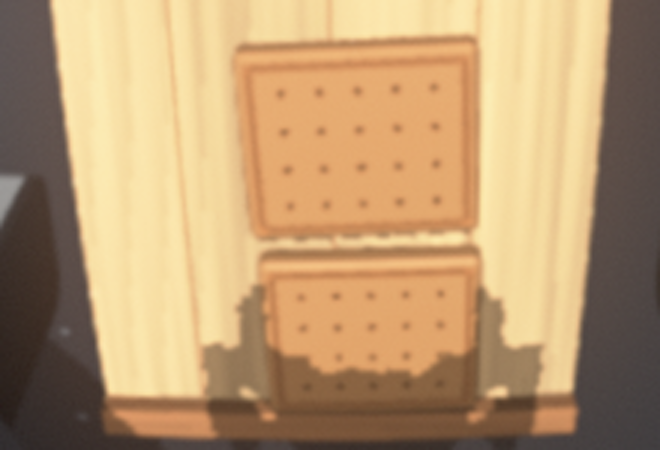

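```bash
python3 - <<'E'
from f import *
L=lambda i:np.load(f"pics/w{i}.npy",allow_pickle=True).item()
d=np.degrees
c0,c1,c2=L(0),L(1),L(2)
def go(n,c,uv,loc,p0):
    x,e=fitpose(c,uv,loc,True,p0); print(n,x[:2].round(4),d(x[2]).round(2),'maxpx',round(e,2)); return x
def rel(p,q):
    dx=q[:2]-p[:2];a=p[2];return np.array([np.cos(a)*dx[0]+np.sin(a)*dx[1],-np.sin(a)*dx[0]+np.cos(a)*dx[1]]).round(4),d(q[2]-p[2]).round(2)
z0=lambda P:[[200+x/3,250+y/3] for x,y in P]
z2=lambda P:[[195+x/2.3,110+y/2.3] for x,y in P]
pb=go("board",c0,[[408,134],[209,138]]+z0([[105,398],[577,400]]),[[-.165,.105,.018],[-.165,-.105,.018],[.15,-.105,.03],[.15,.105,.03]],[.51,-.3,-1.4])
pn=go("near",c0,z0([[476,45],[239,50],[258,240],[476,232]]),B(.032),[.51,-.3,-1.4])
pf=go("far",c0,z0([[480,255],[262,262],[268,412],[478,408]]),B(.032),[.51,-.3,-1.4])
psh=go("sheet",c2,z2([[562,85],[52,48],[58,535],[493,560]]),[[-.125,-.12,.006],[-.125,.12,.006],[.125,.12,.022],[.125,-.12,.022]],[.52,.26,1.4])
psh=go("sheet",c2,z2([[562,85],[52,48],[58,535],[493,560]]),[[-.125,-.12,.006],[-.125,.12,.006],[.128,.12,.022],[.128,-.12,.022]],[.52,.26,1.4])
pi=go("bis",c2,z2([[450,276],[270,283],[275,427],[445,421]]),[[-.04,-.045,.02],[-.04,.045,.02],[.04,.045,.02],[.04,-.045,.02]],[.5,.27,1.4])
print('near/board',rel(pb,pn),'far/board',rel(pb,pf),'near/far',rel(pf,pn),'bis/sheet',rel(psh,pi))
for n,p,b in [('board',pb,1)]: pass
E
```

```text
board [ 0.5059 -0.2989] -79.31 maxpx 3.01
near [ 0.5199 -0.3126] -77.78 maxpx 2.34
far [ 0.5399 -0.4017] -78.73 maxpx 1.76
sheet [0.5306 0.3305] -91.87 maxpx 253.94
sheet [0.5305 0.3336] -91.26 maxpx 256.19
bis [0.4918 0.2862] -85.39 maxpx 74.17
near/board (array([0.016 , 0.0112]), np.float64(1.53)) far/board (array([0.1073, 0.0143]), np.float64(0.58)) near/far (array([-0.0913, -0.0022]), np.float64(0.95)) bis/sheet (array([ 0.0482, -0.0376]), np.float64(5.87))
```

```bash
python3 - <<'E'
from f import *
L=lambda i:np.load(f"pics/w{i}.npy",allow_pickle=True).item()
d=np.degrees
c0,c1,c2=L(0),L(1),L(2)
def go(n,c,uv,loc,p0,fish=True):
    x,e=fitpose(c,uv,loc,fish,p0); print(n,x[:2].round(4),d(x[2]).round(2),'maxpx',round(e,2)); return x
def rel(p,q):
    dx=q[:2]-p[:2];a=p[2];return np.array([np.cos(a)*dx[0]+np.sin(a)*dx[1],-np.sin(a)*dx[0]+np.cos(a)*dx[1]]).round(4),d(q[2]-p[2]).round(2)
z2=lambda P:[[195+x/2.3,110+y/2.3] for x,y in P]
t=.0
for t in (0,.003):
  psh=go("sheet",c2,z2([[562,85],[52,48],[58,535],[493,560]]),[[-.125,.12,.006],[-.125,-.12,.006],[.125+t,-.12,.022],[.125+t,.12,.022]],[.52,.26,1.4])
psr=go("sheet rear",c2,z2([[562,85],[52,48]]),[[-.125,.12,.006],[-.125,-.12,.006]],[.52,.26,1.4])
pi=go("bis",c2,z2([[450,276],[270,283],[275,427],[445,421]]),[[-.04,.045,.02],[-.04,-.045,.02],[.04,-.045,.02],[.04,.045,.02]],[.5,.27,1.4])
print('bis/sheet',rel(psh,pi),rel(psr,pi))
from plant import robot
ct=robot.get_calibration("top")
zt=lambda P:[[180+x/2.35,150+y/2.35] for x,y in P]
psh2=go("sheet top",ct,zt([[291,146],[250,343],[48,298],[98,109]]),[[-.125,-.12,.006],[-.125,.12,.006],[.127,.12,.022],[.127,-.12,.022]],[.52,.26,1.4],False)
pb2=go("board top",ct,zt([[473,182],[510,340],[760,300],[724,134]]),[[-.165,.105,.018],[-.165,-.105,.018],[.15,-.105,.03],[.15,.105,.03]],[.51,-.3,-1.4],False)
pn=go("near top",ct,zt([[594,198],[610,267],[673,253],[656,185]]),B(.032),[.51,-.3,-1.4],False)
ps=go("blade top",ct,zt([[440,155],[363,147],[349,240],[428,248]]),[[.06,-.05,.0012],[.06,.05,.0012],[-.06,.05,.0012],[-.06,-.05,.0012]],[.51,-.3,-.1],False)
E
```

```text
sheet [0.5233 0.2633] 78.8 maxpx 2.66
sheet [0.5231 0.2623] 78.81 maxpx 1.42
sheet rear [0.5237 0.2613] 78.6 maxpx 0.27
bis [0.4918 0.2804] 84.47 maxpx 2.34
bis/sheet (array([0.0117, 0.0341]), np.float64(5.67)) (array([0.0124, 0.035 ]), np.float64(5.87))
sheet top [0.525  0.2565] 78.32 maxpx 2.78
board top [ 0.5052 -0.3007] -80.15 maxpx 1.71
near top [ 0.5181 -0.3129] -78.51 maxpx 0.63
blade top [ 0.5604 -0.0214] -7.45 maxpx 0.62
```

```bash
python3 - <<'E'
from plant import robot
from f import *
p=[.5604,-.0198,0]; yaw=-8.0
P,r=spat_tool(p,yaw); print(P,r, robot.ik(P,r))
robot.move_pose(P+[0,0,.09],r); robot.pause(.2)
print('guard',robot.line_to(P+[0,0,.002],vel=.12,guard=8)); 
im=robot.grab_frame("wrist"); cv2.imwrite("pics/g0.png",im)
robot.set_gripper(0.0); robot.pause(.2)
o=robot.observe(); print(o['time'],o['tool_pos'],o['tcp_rot'],o['gripper_width'],o['ft_force'],o['q'])
c=robot.get_calibration("wrist"); im=robot.grab_frame("wrist"); cv2.imwrite("pics/g1.png",im); np.save("pics/g1.npy",c,allow_pickle=True)
im=robot.grab_frame("top"); cv2.imwrite("pics/g1t.png",im)
E
```

```text
[ 0.43859703 -0.00268171  0.112     ] [180.   0. 172.] [-17.53676791 -20.41915594 -38.84399261  71.57516333   0.
  -9.53676791]
guard False
8.0917 [ 0.43865815 -0.00265189  0.11414919] [1.79996020e+02 9.36745565e-03 1.72003913e+02] 0.01716875069152264 [-0.6851632   0.03862204  2.65581614] [-1.75333771e+01 -2.05223799e+01 -3.86952057e+01  7.18185956e+01
  5.47677867e-03 -9.53728994e+00]
```

View pics/g1.png

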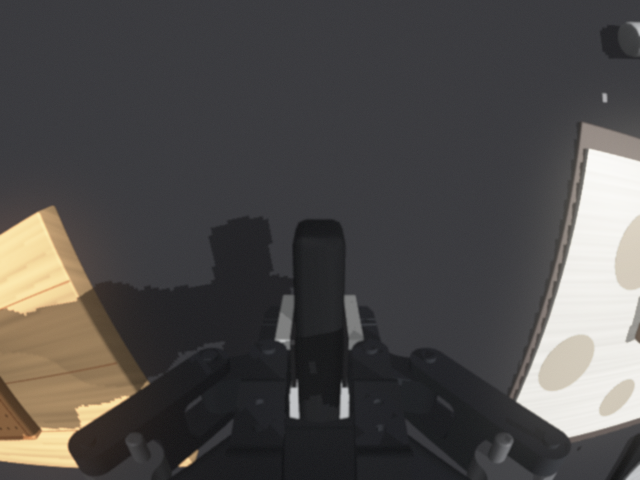

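```bash
python3 - <<'E'
from plant import robot
from f import *
c=np.load("pics/g1.npy",allow_pickle=True).item()
print(p2w(c,[[320,222],[320,232]],.071,True))
o=robot.observe(); P=o['tool_pos']
robot.line_to(P+[0,0,.12],vel=.15); robot.pause(.3)
o=robot.observe(); print(o['time'],o['tool_pos'],o['ft_force'],o['torque'])
im=robot.grab_frame("scene"); cv2.imwrite("pics/l0.png",cv2.resize(im[130:330,200:400],None,fx=3,fy=3,interpolation=cv2.INTER_CUBIC)); cv2.imwrite("pics/l0f.png",im)
im=robot.grab_frame("top"); cv2.imwrite("pics/l0t.png",im)
E
```

```text
[[0.38733904 0.00457323 0.071     ]
 [0.3906494  0.00411202 0.071     ]]
9.4417 [ 0.43841156 -0.00257629  0.23357772] [-0.41081654  0.32122227 -2.0332416 ] [ 0.04517177  0.17292754 -0.02650671]
```

View pics/l0.png

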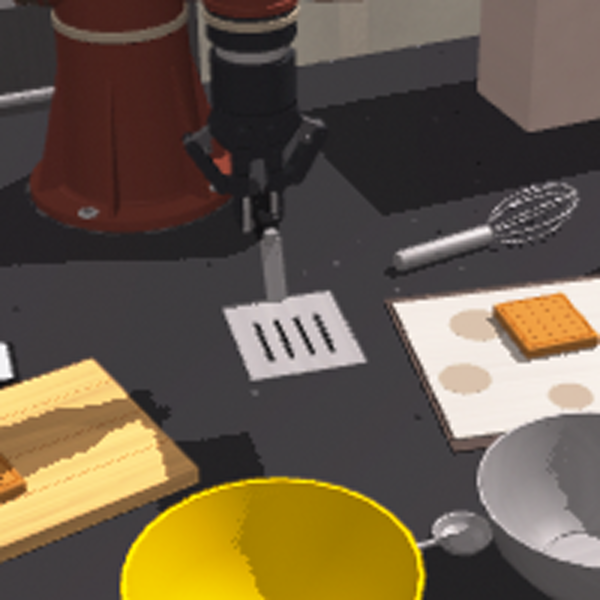

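View pics/l0t.png

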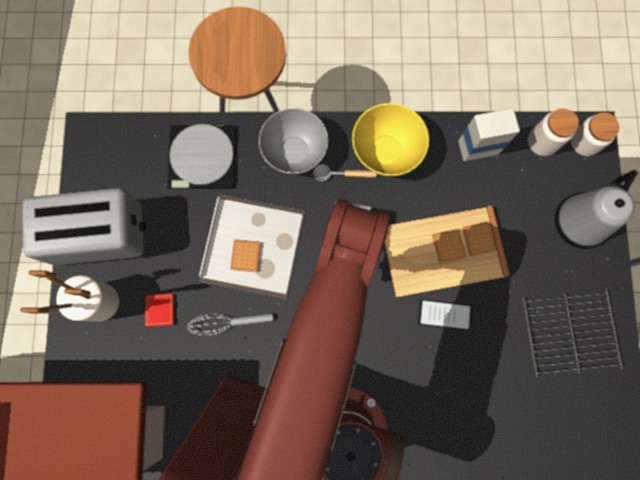

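```bash
cat >> f.py <<'E'
def fitblade(c,uv,o,top=True,off0=(-.123,.0,.114)):
    """fit pitch swivel (deg), dx, dyaw of the blade in grip from 4 corners: front -y, front +y, rear -y, rear +y"""
    from scipy.optimize import least_squares
    Rt=Ro.from_euler('xyz',o['tcp_rot'],degrees=True)
    L=np.array([[.06,-.05,.0012],[.06,.05,.0012],[-.06,-.05,.0012],[-.06,.05,.0012]])
    def pts(p):
        # spatula->tool: swivel about handle centre
        Rs=Rt*Ro.from_euler('x',-180,degrees=True)*Ro.from_euler('z',-180,degrees=True)
        G=o['tool_pos']-Rs.apply([0,0,.056])  # handle centre world
        q=Ro.from_euler('ZYX',[p[1],p[0],0],degrees=True).apply(L-[-.123,0,.058])+[p[2],p[3],0]
        return G+Rs.apply(q)
    r=least_squares(lambda p:np.r_[(w2p(c,pts(p))-uv).ravel(), p[1]*.5, p[2]*500,p[3]*500],[0,0,0,0])
    return r.x,np.abs(r.fun[:8]).max(), w2p(c,pts(np.zeros(4)))
E
python3 - <<'E'
from plant import robot
from f import *
o=robot.observe(); c=robot.get_calibration("scene")
uv=np.array([[252,380],[366,360],[223,307],[332,291]])/3+[200,130]
x,e,pred=fitblade(c,uv,o); print(x,e); print(uv,pred)
E
```

```text
[0.93599402 0.38228067 0.00139442 0.00121285] 1.009215002889789
[[284.         256.66666667]
 [322.         250.        ]
 [274.33333333 232.33333333]
 [310.66666667 227.        ]] [[283.03430079 255.55044894]
 [321.36922621 249.47208674]
 [273.21326392 231.16799791]
 [309.07003974 225.91800593]]
```

```bash
cat >> f.py <<'E'
def fr(F,x,y,z):
    a=np.radians(F[2]); return np.array([F[0]+np.cos(a)*x-np.sin(a)*y,F[1]+np.sin(a)*x+np.cos(a)*y,z])
SH=(.5235,.2615,78.7); BD=(.5057,-.2995,-79.6)
OFF=(-.123,0,.1142)
def nose(F,x,y,z,pitch=0,dyaw=0):
    """tool pose with the nose (underside) at x,y,z(world) of frame F"""
    R=Ro.from_euler('ZYX',[F[2]+dyaw,pitch,0],degrees=True)
    return spat_tool(fr(F,x,y,z)-R.apply([.06,0,0]),F[2]+dyaw,pitch,off=OFF)
E
python3 - <<'E'
from plant import robot
from f import *
y=.0345
for x in (-.08,.122):
    for z,pi in ((.08,5),(.006,5),(.1,0)):
        P,r=nose(SH,x,y,z,pi); q=robot.ik(P,r); print(x,z,P.round(3),r.round(1),None if q is None else q.round(0))
P,r=nose(SH,-.08,y,.09,5); robot.move_pose(P,r)
P,r=nose(SH,-.08,y,.02,5); robot.line_to(P,vel=.1,rotation=r); robot.pause(.3)
o=robot.observe(); print(o['time'],o['tool_pos']-P,o['ft_force'],o['torque'])
im=robot.grab_frame("scene"); cv2.imwrite("pics/s0.png",cv2.resize(im[170:310,280:460],None,fx=4,fy=4,interpolation=cv2.INTER_CUBIC))
im=robot.grab_frame("wrist"); cv2.imwrite("pics/s0w.png",im)
im=robot.grab_frame("top"); cv2.imwrite("pics/s0t.png",im)
E
```

```text
-0.08 0.08 [0.44  0.021 0.21 ] [-180.    -5.  -101.3] [-12. -22. -30.  82.  -5. -90.]
-0.08 0.006 [0.44  0.021 0.136] [-180.    -5.  -101.3] [-12. -20. -36.  74.  -5. -90.]
-0.08 0.1 [0.438 0.01  0.214] [-180.     0.  -101.3] [-16. -23. -30.  83.   0. -95.]
0.122 0.08 [0.48  0.219 0.21 ] [-180.    -5.  -101.3] [ 12.  -4. -14.  82.  -5. -66.]
0.122 0.006 [0.48  0.219 0.136] [-180.    -5.  -101.3] [ 12.  -1. -20.  74.  -5. -66.]
0.122 0.1 [0.478 0.208 0.214] [-180.     0.  -101.3] [  9.  -8. -17.  80.   0. -70.]
11.9667 [ 2.39384083e-04 -4.18554585e-05  4.34223740e-04] [-0.04373921  0.21228917 -2.32512163] [-0.08025622  0.01890301 -0.03636643]
```

View pics/s0.png

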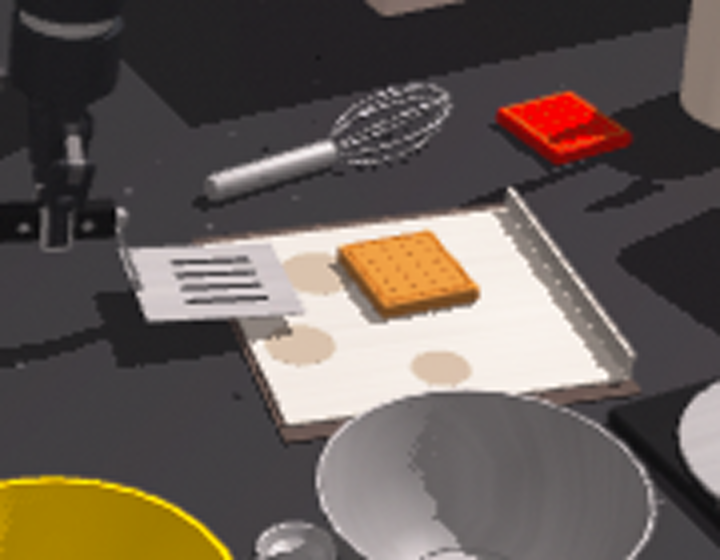

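View pics/s0t.png

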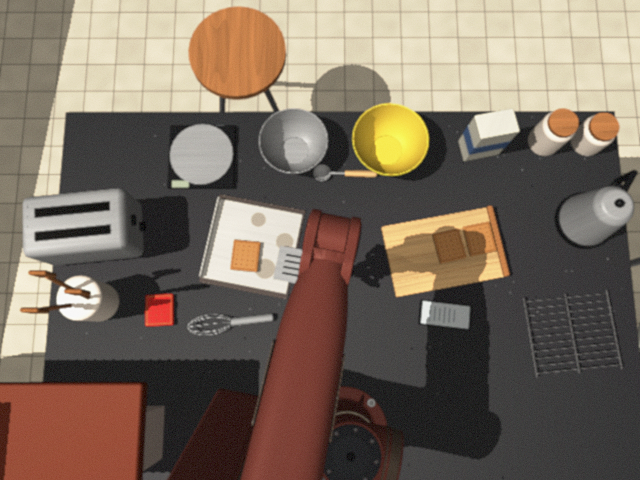

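```bash
python3 - <<'E'
from plant import robot
from f import *
im=cv2.imread("pics/s0t.png"); cv2.imwrite("pics/s0tz.png",cv2.resize(im[190:310,190:320],None,fx=5,fy=5,interpolation=cv2.INTER_CUBIC))
c=robot.get_calibration("top"); o=robot.observe()
for pp in [[.06,.05],[.06,-.05],[-.06,.05]]:
    R=Ro.from_euler('ZYX',[SH[2],5,0],degrees=True)
    print(((w2p(c,fr(SH,-.08,.0345,.02)+R.apply([pp[0]-.06,pp[1],0]))-[190,190])*5).round())
E
```

```text
[[412. 443.]]
[[448. 276.]]
[[615. 481.]]
```

View pics/s0tz.png

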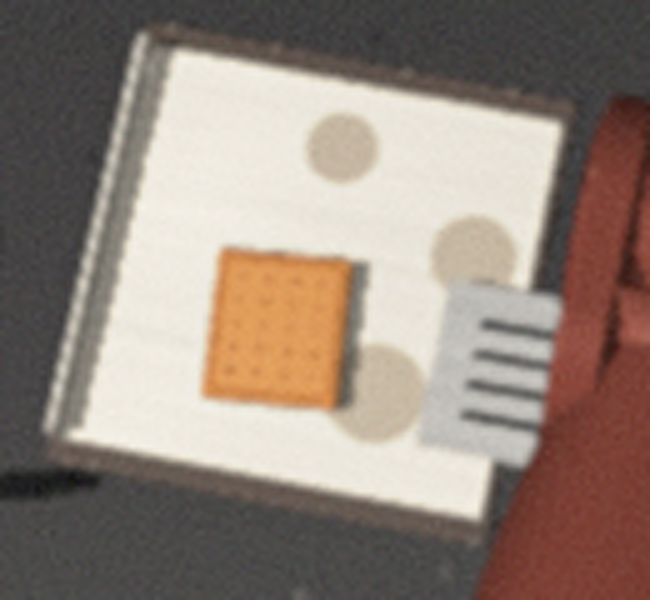

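```bash
python3 - <<'E'
from plant import robot
from f import *
y=.032
P,r=nose(SH,-.08,y,.015,5); robot.line_to(P,vel=.05,rotation=r); robot.pause(.3)
P,r=nose(SH,-.08,y,.002,5)
print('contact',robot.line_to(P,vel=.012,guard=2.0))
o=robot.observe(); print(o['time'],o['tool_pos']-P,o['ft_force'],o['torque'])
robot.pause(.2)
o=robot.observe(); print(o['time'],o['tool_pos']-P,o['ft_force'],o['torque'])
E
```

```text
contact True
13.4583 [-1.97537292e-04  5.80894401e-06  2.87487238e-03] [ 0.0479594  -1.34208078  1.98814381] [ 0.23854493 -0.2881327  -0.07496595]
13.6583 [-3.41564168e-04  1.31881421e-05  2.77857643e-03] [ 1.47775367 -1.56049747  2.08535292] [ 0.18245666 -0.33864919 -0.08900843]
```

```bash
python3 - <<'E'
from plant import robot
from f import *
y=.032
for x in (-.03,.03,.06):
    P,r=nose(SH,x,y,.0048,5)
    g=robot.line_to(P,vel=.06,rotation=r,guard=12); o=robot.observe(); print(x,g,o['time'],(o['tool_pos']-P).round(4),o['ft_force'].round(1),o['torque'].round(2))
    if g: break
im=robot.grab_frame("scene"); cv2.imwrite("pics/s1.png",cv2.resize(im[170:310,280:460],None,fx=4,fy=4,interpolation=cv2.INTER_CUBIC))
im=robot.grab_frame("top"); cv2.imwrite("pics/s1t.png",cv2.resize(im[190:310,190:320],None,fx=5,fy=5,interpolation=cv2.INTER_CUBIC))
E
```

```text
-0.03 False 14.6417 [-0.0001  0.0002 -0.0002] [-0.3  1.1  1.7] [ 0.84 -0.13  0.09]
0.03 False 15.7917 [-0.0001  0.0002 -0.0002] [0.2 1.4 1.1] [ 0.8  -0.12  0.07]
0.06 False 16.4417 [-0.      0.0006 -0.0001] [0.3 2.  1. ] [ 0.87 -0.18  0.  ]
```

View pics/s1.png

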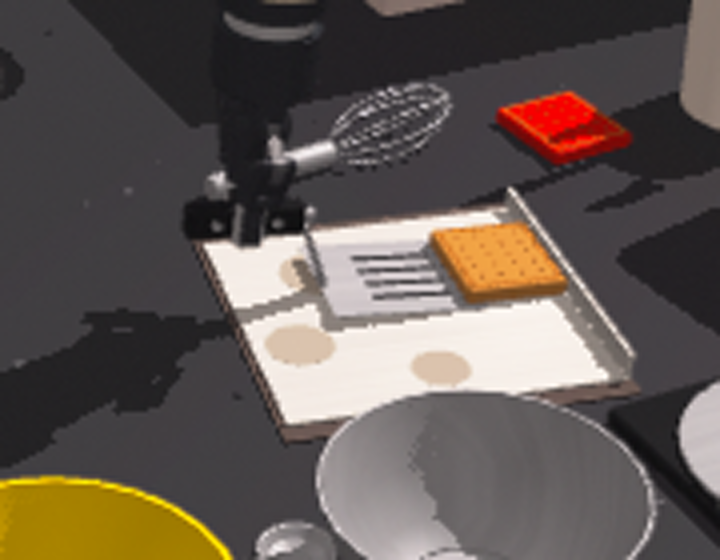

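View pics/s1t.png

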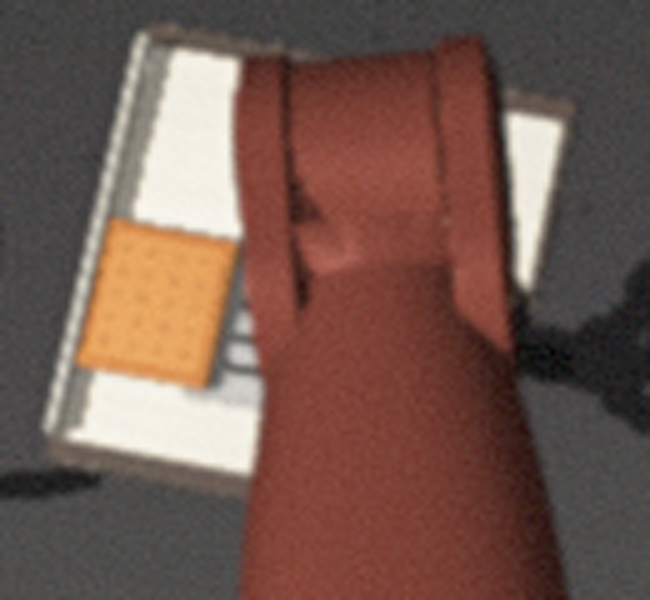

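```bash
python3 - <<'E'
from plant import robot
from f import *
y=.032
for x in (.09,.12):
    P,r=nose(SH,x,y,.0048,5)
    g=robot.line_to(P,vel=.06,rotation=r,guard=10); o=robot.observe(); print(x,g,o['time'],(o['tool_pos']-P).round(4),o['ft_force'].round(1),o['torque'].round(2))
    if g: break
im=robot.grab_frame("scene"); cv2.imwrite("pics/s2.png",cv2.resize(im[170:310,280:460],None,fx=4,fy=4,interpolation=cv2.INTER_CUBIC))
E
```

```text
0.09 False 17.1917 [-0.      0.0006 -0.0002] [0.5 1.1 1. ] [ 0.93 -0.23 -0.04]
0.12 False 17.8417 [-0.      0.0006 -0.0002] [-0.3  1.   0.6] [ 0.82 -0.21 -0.07]
```

View pics/s2.png

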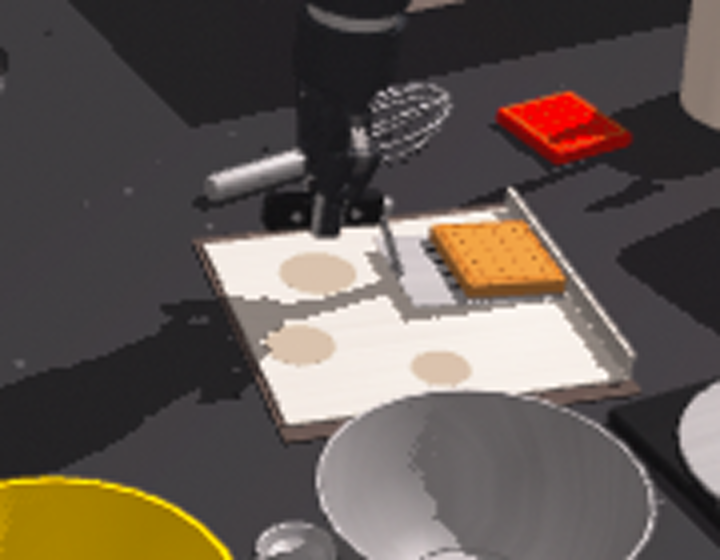

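```bash
python3 - <<'E'
from plant import robot
from f import *
y=.032
P,r=nose(SH,.118,y,.016,-1); robot.line_to(P,vel=.03,rotation=r)
P,r=nose(SH,.118,y,.10,-2); robot.line_to(P,vel=.08,rotation=r); robot.pause(.5)
o=robot.observe(); print(o['time'],o['tool_pos']-P,o['ft_force'],o['torque'])
im=robot.grab_frame("scene"); cv2.imwrite("pics/s3.png",cv2.resize(im[150:310,280:460],None,fx=3.7,fy=3.7,interpolation=cv2.INTER_CUBIC))
im=robot.grab_frame("top"); cv2.imwrite("pics/s3t.png",cv2.resize(im[190:310,170:300],None,fx=5,fy=5,interpolation=cv2.INTER_CUBIC))
E
```

```text
20.25 [ 1.12300377e-06  6.27309388e-07 -2.42326638e-05] [-0.26669649  0.67338973 -2.59211957] [-0.39917451  0.01548931  0.05134149]
```

View pics/s3.png

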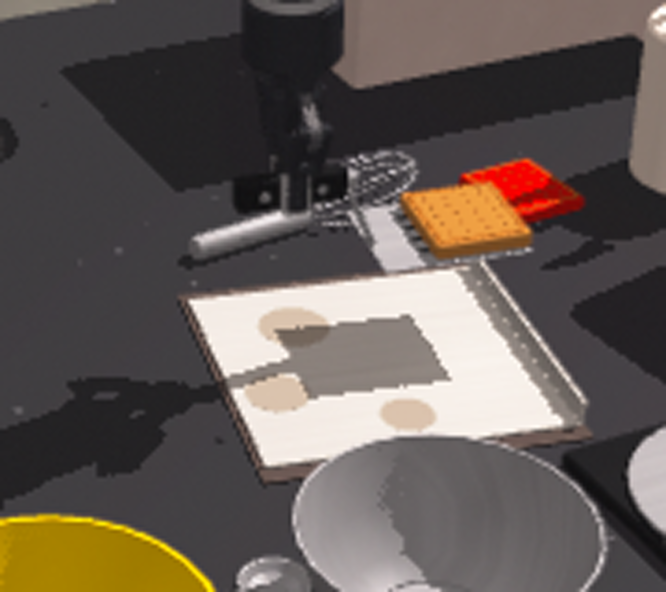

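View pics/s3t.png

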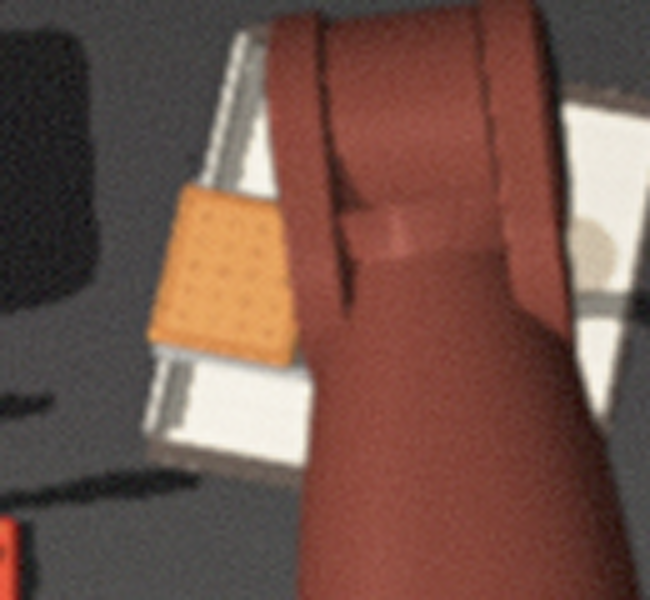

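```bash
python3 - <<'E'
from plant import robot
from f import *
y=.0165
for z,pi in ((.10,-2),(.021,0),(.0185,20)):
    P,r=nose(BD,-.052,y,z,pi); q=robot.ik(P,r); print(z,P.round(3),r.round(1),None if q is None else q.round(0))
Pm,rm=np.array([.435,.03,.215]),None
R=Ro.from_euler('ZYX',[0,-2,0],degrees=True)
_,rm=spat_tool([0,0,0],0,-2)
print(robot.ik(Pm,rm))
robot.line_to(Pm,vel=.08,rotation=rm)
o=robot.observe(); print(o['time'])
P,r=nose(BD,-.052,y,.10,-2); robot.line_to(P,vel=.05,rotation=r); robot.pause(.2)
o=robot.observe(); print(o['time'],o['tool_pos']-P,o['q'].round(0),o['ft_force'],o['torque'])
im=robot.grab_frame("scene"); cv2.imwrite("pics/b0.png",cv2.resize(im[150:350,90:310],None,fx=3,fy=3,interpolation=cv2.INTER_CUBIC))
im=robot.grab_frame("top"); cv2.imwrite("pics/b0t.png",cv2.resize(im[180:310,330:520],None,fx=4,fy=4,interpolation=cv2.INTER_CUBIC))
E
```

```text
0.1 [ 0.479 -0.062  0.208] [180.    2.  100.4] [-22. -16. -25.  80.  -2.  58.]
0.021 [ 0.48  -0.065  0.135] [180.    0.  100.4] [-23. -12. -30.  73.   0.  56.]
0.0185 [ 0.489 -0.115  0.188] [180.  -20.  100.4] [-35.   2. -12.  90.  14.  43.]
[-13.60667939 -26.2259879  -32.45705104  81.82502601   0.47042058
 -13.59869845]
22.7
25.0833 [-6.51568924e-06  7.61664566e-05  3.60020083e-05] [-22. -16. -25.  80.  -2.  58.] [ 0.5259465  -0.50362577 -1.91589856] [0.40246738 0.08610742 0.04583637]
```

View pics/b0.png

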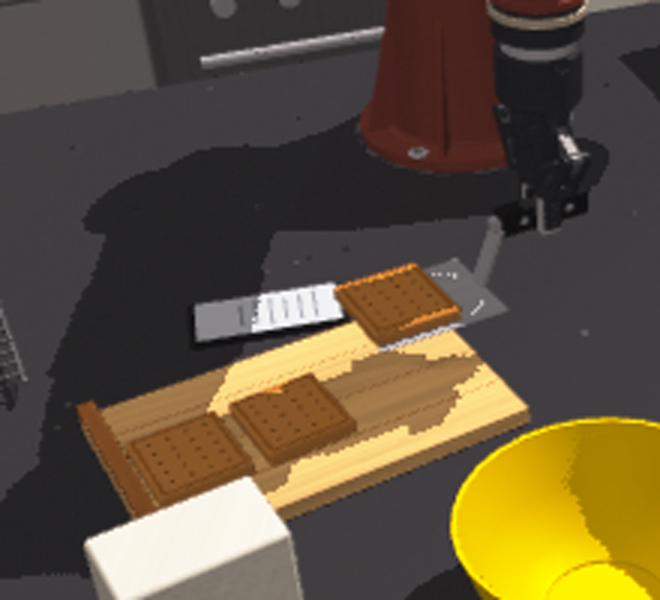

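View pics/b0t.png

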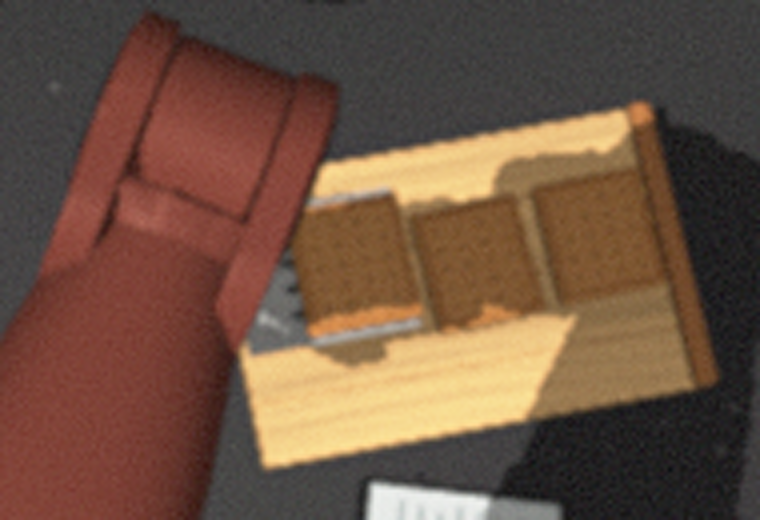

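```bash
python3 - <<'E'
from plant import robot
from f import *
c=robot.get_calibration("top"); R,t,f=cam(c); print(-R.T@t,R[2])
z=lambda P:[[330+x/4,180+y/4] for x,y in P]
a=np.radians(BD[2])
def inb(P): d=P[:,:2]-BD[:2]; return np.c_[d@[np.cos(a),np.sin(a)],d@[-np.sin(a),np.cos(a)]].round(4)
bis=z([[302,208],[395,193],[425,307],[312,331]])
print('bis',inb(p2w(c,bis,.115)),inb(p2w(c,bis,.115)).mean(0))
bl=z([[392,190],[425,322]]); print('blade nose',inb(p2w(c,bl,.1)))
print('near',inb(p2w(c,z([[412,215],[517,197],[545,312],[437,328]]),.032)).mean(0))
print('far',inb(p2w(c,z([[535,188],[632,170],[668,285],[562,302]]),.032)).mean(0))
print('boardcorner',inb(p2w(c,z([[263,467],[632,108],[697,388]]),[.018,.018,.018])))
E
```

```text
[0.21909481 0.06728043 1.64870896] [ 0.18454887  0.00106293 -0.98282276]
bis [[-0.1171  0.0585]
 [-0.0517  0.0572]
 [-0.0488 -0.0245]
 [-0.1283 -0.0267]] [-0.086475  0.016125]
blade nose [[-0.0498  0.0623]
 [-0.0476 -0.0329]]
near [0.0155   0.010675]
far [0.106575 0.01395 ]
boardcorner [[-0.1657 -0.105 ]
 [ 0.1574  0.1055]
 [ 0.1545 -0.1059]]
```

```bash
python3 - <<'E'
from plant import robot
from f import *
y=.0128
P,r=nose(BD,-.054,y,.03,0); robot.line_to(P,vel=.08,rotation=r)
P,r=nose(BD,-.054,y,.0215,6); robot.line_to(P,vel=.03,rotation=r); robot.pause(.2)
o=robot.observe(); print(o['time'],(o['tool_pos']-P).round(4),o['ft_force'].round(1),o['torque'].round(2))
P,r=nose(BD,-.054,y,.0195,12); g=robot.line_to(P,vel=.03,rotation=r,guard=8)
o=robot.observe(); print(g,o['time'],(o['tool_pos']-P).round(4),o['ft_force'].round(1),o['torque'].round(2))
im=robot.grab_frame("scene"); cv2.imwrite("pics/b1.png",cv2.resize(im[190:350,90:310],None,fx=3.6,fy=3.6,interpolation=cv2.INTER_CUBIC))
E
```

```text
27.025 [-0.0001  0.0003 -0.0001] [ 0.5 -0.1 -2.5] [0.19 0.06 0.  ]
False 27.875 [-0.0001  0.     -0.0002] [-0.6 -0.7 -3. ] [-0.06  0.01 -0.01]
```

View pics/b1.png

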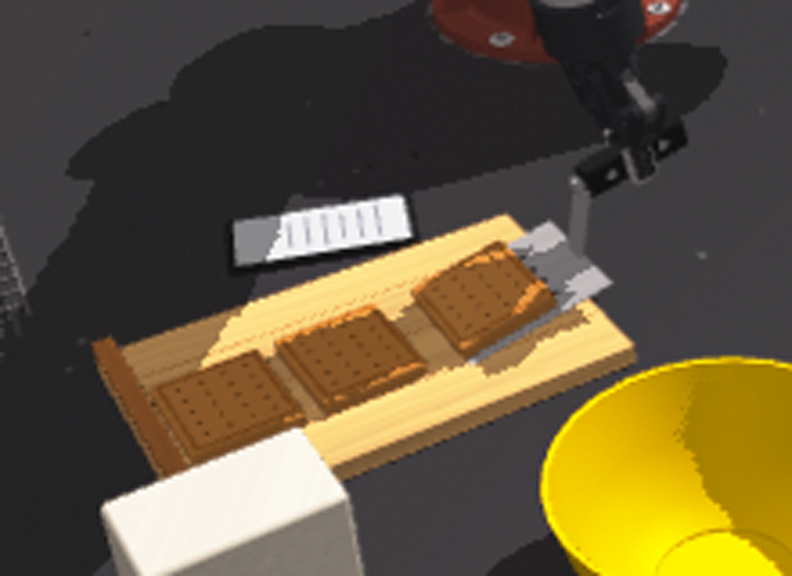

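```bash
python3 - <<'E'
from plant import robot
from f import *
y=.0128
P,r=nose(BD,-.054,y,.0135,12); g=robot.line_to(P,vel=.012,guard=1.8)
o=robot.observe(); nz=.0135+o['tool_pos'][2]-P[2]; print(g,nz,o['time'],o['ft_force'].round(1),o['torque'].round(2))
for pi in (16,19):
    P,r=nose(BD,-.054,y,nz+.0003,pi); g=robot.line_to(P,vel=.02,rotation=r,guard=10); robot.pause(.15)
    o=robot.observe(); print(pi,g,o['time'],o['ft_force'].round(1),o['torque'].round(2))
im=robot.grab_frame("scene"); cv2.imwrite("pics/b2.png",cv2.resize(im[190:350,90:310],None,fx=3.6,fy=3.6,interpolation=cv2.INTER_CUBIC))
E
```

```text
True 0.01721204949269925 28.225 [ 1.3 -1.1  0.5] [-0.4  -0.31  0.03]
16 False 29.325 [ 0.2 -1.8  0.1] [-0.6  -0.16  0.04]
19 False 30.1917 [-0.7 -0.3 -0.4] [-0.49 -0.01 -0.02]
```

View pics/b2.png

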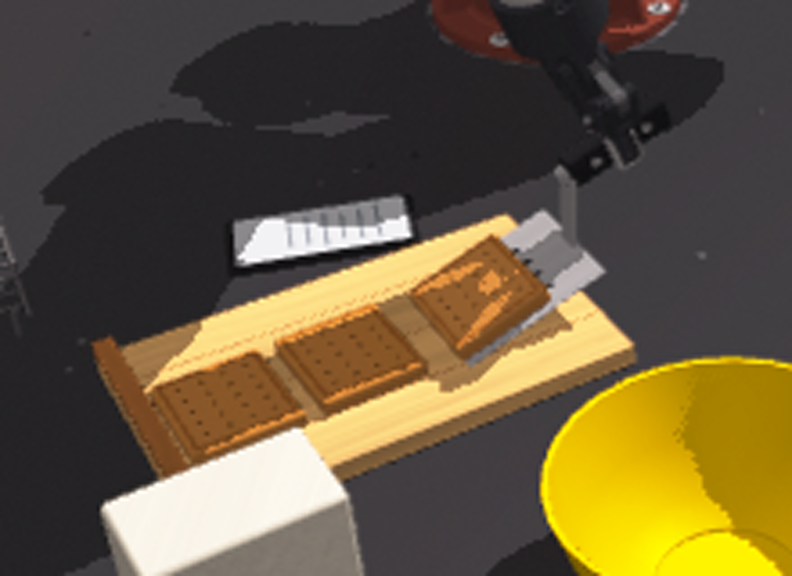

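```bash
python3 - <<'E'
from plant import robot
from f import *
y=.0128
P,r=nose(BD,-.054,y,.0175,22); g=robot.line_to(P,vel=.02,rotation=r,guard=10); robot.pause(.3)
im=robot.grab_frame("scene"); cv2.imwrite("pics/b3.png",cv2.resize(im[190:350,90:310],None,fx=2.5,fy=2.5,interpolation=cv2.INTER_CUBIC))
P,r=nose(BD,-.074,y,.0175,22); g=robot.line_to(P,vel=.04,rotation=r,guard=10)
o=robot.observe(); print(g,o['time'],o['ft_force'].round(1),o['torque'].round(2))
im=robot.grab_frame("scene"); cv2.imwrite("pics/b4.png",cv2.resize(im[190:350,90:310],None,fx=2.5,fy=2.5,interpolation=cv2.INTER_CUBIC))
cv2.imwrite("pics/b34.png",np.vstack([cv2.imread("pics/b3.png")[:300],cv2.imread("pics/b4.png")[:300]]))
E
```

```text
False 31.9583 [-0.2  1.4  1.7] [-0.02  0.04 -0.01]
```

View pics/b34.png

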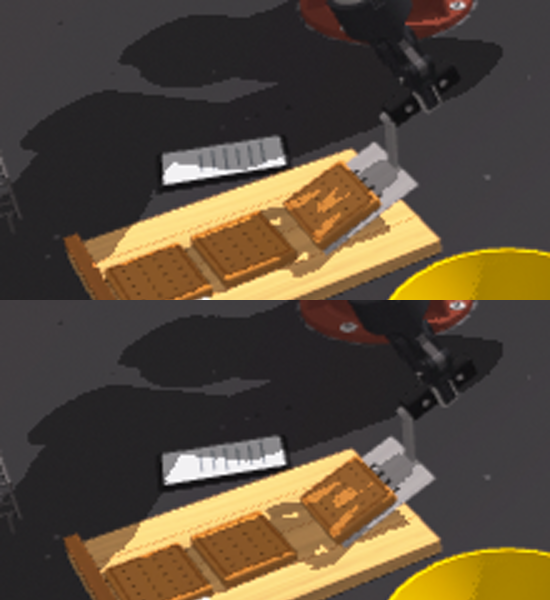

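```bash
python3 - <<'E'
from plant import robot
from f import *
y=.0128
P,r=nose(BD,-.070,y,.0195,25); g=robot.line_to(P,vel=.02,rotation=r,guard=10)
P,r=nose(BD,-.056,y,.0195,25); g=robot.line_to(P,vel=.04,rotation=r,guard=10); robot.pause(.1)
o=robot.observe(); print(g,o['time'],o['ft_force'].round(1),o['torque'].round(2))
im=robot.grab_frame("scene"); cv2.imwrite("pics/b5.png",cv2.resize(im[190:350,90:310],None,fx=3.6,fy=3.6,interpolation=cv2.INTER_CUBIC))
E
```

```text
False 33.5417 [ 0.1  0.1 -2.9] [-0.47 -0.09 -0.04]
```

View pics/b5.png

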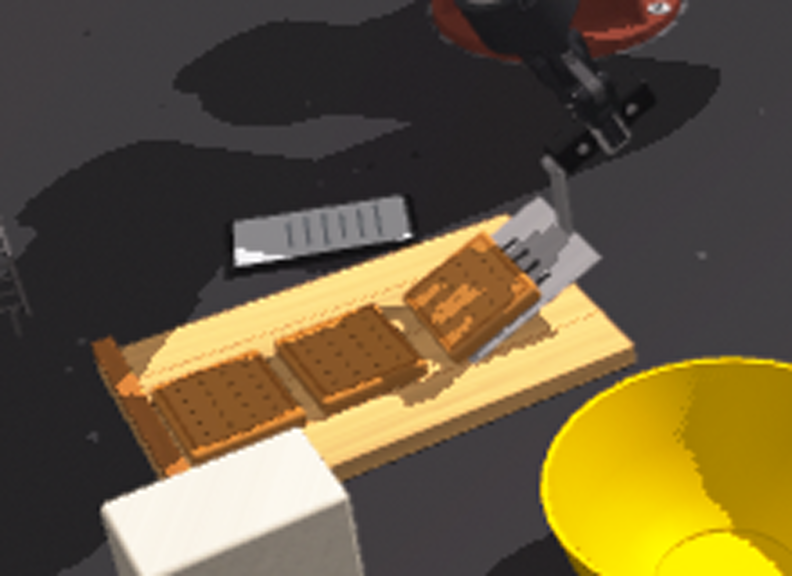

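```bash
python3 - <<'E'
from plant import robot
from f import *
y=.0128
P,r=nose(BD,-.060,y,.0195,27); g=robot.line_to(P,vel=.02,rotation=r,guard=10); robot.pause(.2)
a=robot.grab_frame("scene")
P,r=nose(BD,-.080,y,.0195,27); g=robot.line_to(P,vel=.03,rotation=r,guard=10)
o=robot.observe(); print(g,o['time'],o['ft_force'].round(1),o['torque'].round(2))
b=robot.grab_frame("scene")
cv2.imwrite("pics/b6.png",np.vstack([cv2.resize(i[210:310,110:300],None,fx=3,fy=3,interpolation=cv2.INTER_CUBIC) for i in (a,b)]))
E
```

```text
False 35.0417 [-0.2  0.1 -2.3] [-0.37 -0.08 -0.03]
```

View pics/b6.png

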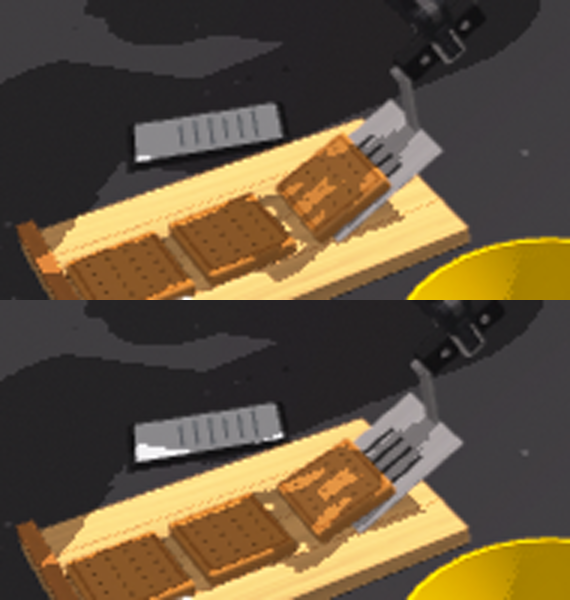

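```bash
python3 - <<'E'
from plant import robot
from f import *
y=.0128
P,r=nose(BD,-.165,y,.0205,27); g=robot.line_to(P,vel=.05,rotation=r,guard=10)
o=robot.observe(); print(g,o['time'],o['ft_force'].round(1),o['torque'].round(2))
P,r=nose(BD,-.20,y,.05,5); robot.line_to(P,vel=.1,rotation=r)
o=robot.observe(); print(g,o['time'],o['ft_force'].round(1),o['torque'].round(2))
a=robot.grab_frame("scene"); cv2.imwrite("pics/b7.png",cv2.resize(a[190:350,90:310],None,fx=3.6,fy=3.6,interpolation=cv2.INTER_CUBIC))
im=robot.grab_frame("top"); cv2.imwrite("pics/b7t.png",cv2.resize(im[180:310,330:520],None,fx=4,fy=4,interpolation=cv2.INTER_CUBIC))
E
```

```text
False 36.9417 [-0.3 -0.2 -2.1] [-0.46 -0.14  0.01]
False 38.0833 [ 0.  -0.6 -2.9] [ 0.08  0.01 -0.  ]
```

View pics/b7.png

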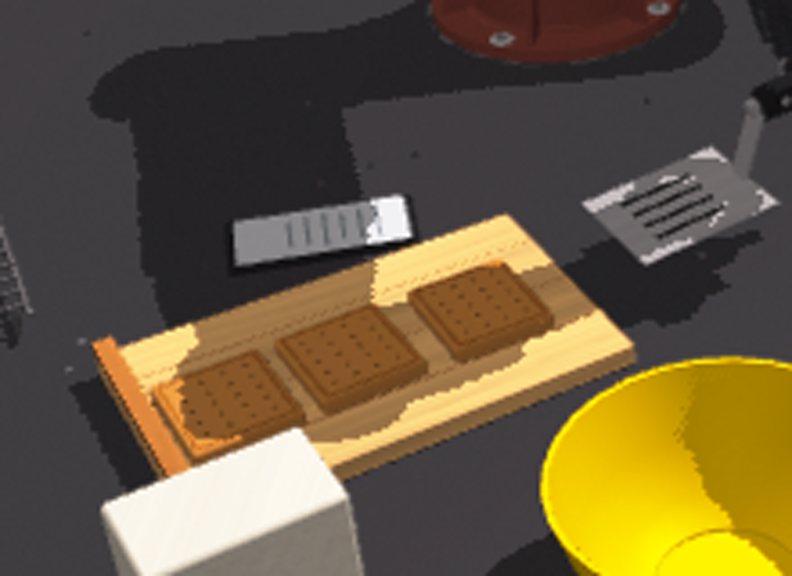

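View pics/b7t.png

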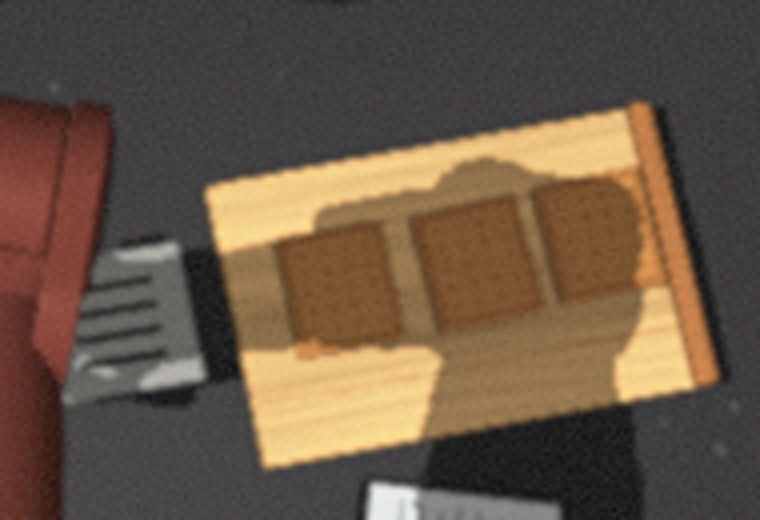

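```bash
python3 - <<'E'
from plant import robot
from f import *
c=robot.get_calibration("top")
z=lambda P:[[330+x/4,180+y/4] for x,y in P]
for n,uv in [('bis',[[279,242],[382,223],[404,338],[296,354]]),('near',[[412,217],[517,198],[545,310],[437,331]]),('far',[[535,190],[632,170],[664,285],[560,303]])]:
    x,e=fitpose(c,z(uv),[[-.04,.045,.032],[.04,.045,.032],[.04,-.045,.032],[-.04,-.045,.032]],False,[.5,-.3,-1.4])
    d=x[:2]-BD[:2];a=np.radians(BD[2]); print(n,(d@[np.cos(a),np.sin(a)]).round(4),(d@[-np.sin(a),np.cos(a)]).round(4),(np.degrees(x[2])-BD[2]).round(1),e.round(2))
E
```

```text
bis -0.0865 0.0099 -1.9 1.37
near 0.0153 0.01 0.2 1.01
far 0.1054 0.0137 0.4 1.38
```

```bash
python3 - <<'E'
from plant import robot
from f import *
y=.0125
P,r=nose(BD,-.15,y,.05,1); robot.line_to(P,vel=.1,rotation=r)
P,r=nose(BD,-.15,y,.0255,1); robot.line_to(P,vel=.05,rotation=r); robot.pause(.2)
P,r=nose(BD,-.105,y,.0255,1); g=robot.line_to(P,vel=.04,guard=8)
o=robot.observe(); print(g,o['time'],o['tool_pos']-P,o['ft_force'].round(1),o['torque'].round(2))
a=robot.grab_frame("scene"); cv2.imwrite("pics/p0.png",cv2.resize(a[190:350,90:310],None,fx=3.6,fy=3.6,interpolation=cv2.INTER_CUBIC))
E
```

```text
False 40.8833 [-2.21323577e-05  7.45635085e-05 -1.39295696e-05] [ 1.1 -0.4 -2.1] [ 0.18 -0.04 -0.01]
```

View pics/p0.png

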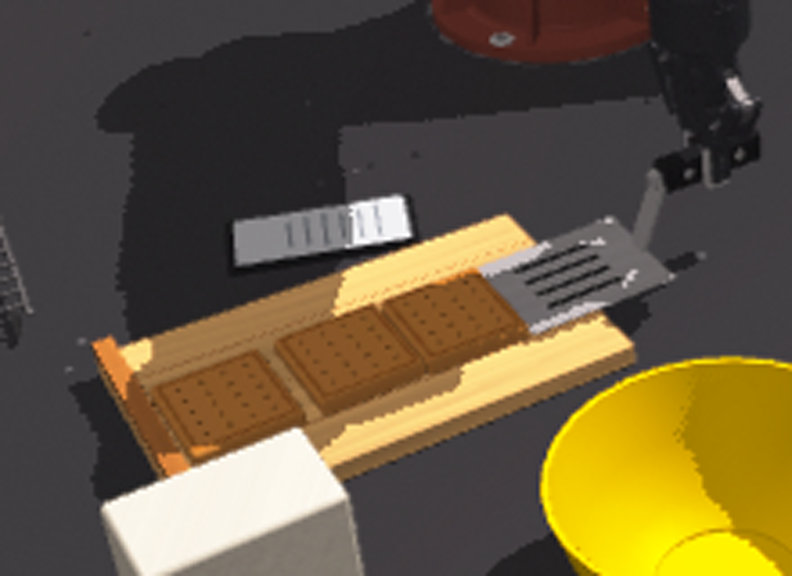

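```bash
python3 - <<'E'
from plant import robot
from f import *
y=.0125
P,r=nose(BD,-.082,y,.0255,1); g=robot.line_to(P,vel=.025,guard=5)
o=robot.observe(); a=np.radians(BD[2]); print(g,o['time'],-.082+(o['tool_pos']-P)[:2]@[np.cos(a),np.sin(a)],o['ft_force'].round(1),o['torque'].round(2))
robot.pause(.2); o=robot.observe(); print(o['ft_force'].round(1))
a=robot.grab_frame("scene"); cv2.imwrite("pics/p1.png",cv2.resize(a[190:350,90:310],None,fx=3.6,fy=3.6,interpolation=cv2.INTER_CUBIC))
im=robot.grab_frame("top"); cv2.imwrite("pics/p1t.png",cv2.resize(im[180:310,330:520],None,fx=4,fy=4,interpolation=cv2.INTER_CUBIC))
E
```

```text
True 41.5833 -0.08935838932562604 [-0.3  0.1 -2.1] [ 0.14  0.03 -0.  ]
[-0.   0.6 -2.2]
```

View pics/p1.png

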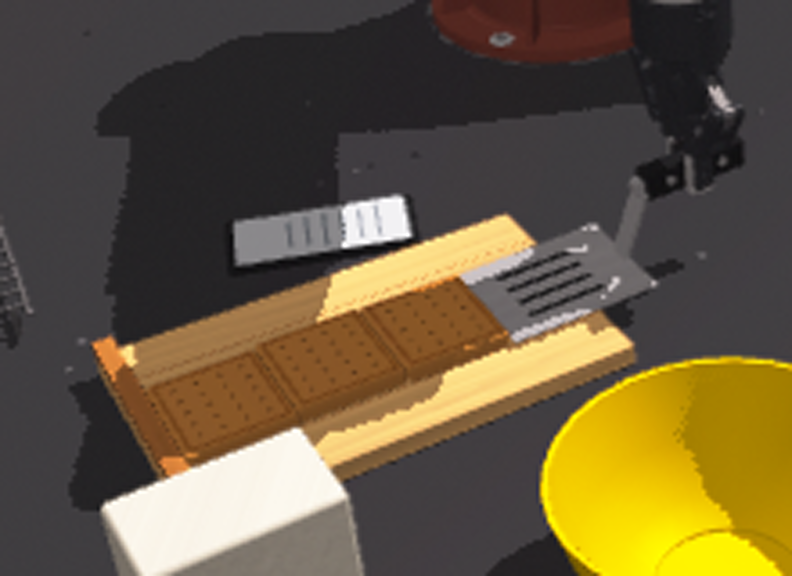

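View pics/p1t.png

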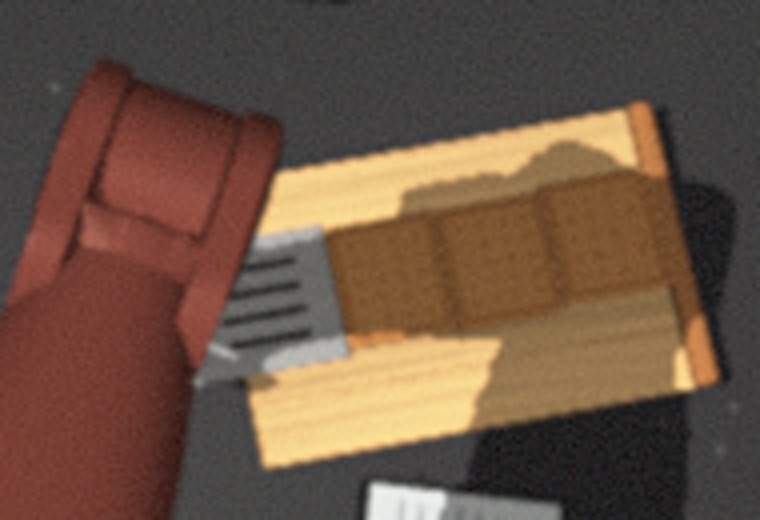

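```bash
python3 - <<'E'
from plant import robot
from f import *
y=.0125
a=np.radians(BD[2]); u=np.array([np.cos(a),np.sin(a)])
P,r=nose(BD,-.080,y,.0255,1); g=robot.line_to(P,vel=.02,guard=9)
o=robot.observe(); print(g,o['time'],-.080+(o['tool_pos']-P)[:2]@u,o['ft_force'].round(1),o['torque'].round(2))
P,r=nose(BD,-.16,y,.0265,1); robot.line_to(P,vel=.08,rotation=r)
P,r=nose(BD,-.23,y,.09,0); robot.line_to(P,vel=.12,rotation=r)
Q,r=spat_tool([.555,-.018,.09],-8,0,off=OFF); robot.line_to(Q,vel=.06,rotation=r)
robot.pause(.1); o=robot.observe(); print(o['time'],o['ft_force'])
A=robot.grab_frame("scene"); cv2.imwrite("pics/q0.png",cv2.resize(A[190:350,90:310],None,fx=3.6,fy=3.6,interpolation=cv2.INTER_CUBIC))
cv2.imwrite("pics/q0f.png",A)
im=robot.grab_frame("top"); cv2.imwrite("pics/q0t.png",cv2.resize(im[180:310,330:520],None,fx=4,fy=4,interpolation=cv2.INTER_CUBIC))
E
```

```text
True 42.15 -0.08903175056448596 [ 0.3 -0.9 -2.9] [0.13 0.03 0.03]
46.2083 [-0.53099586  0.32414142 -2.06702233]
```

View pics/q0.png

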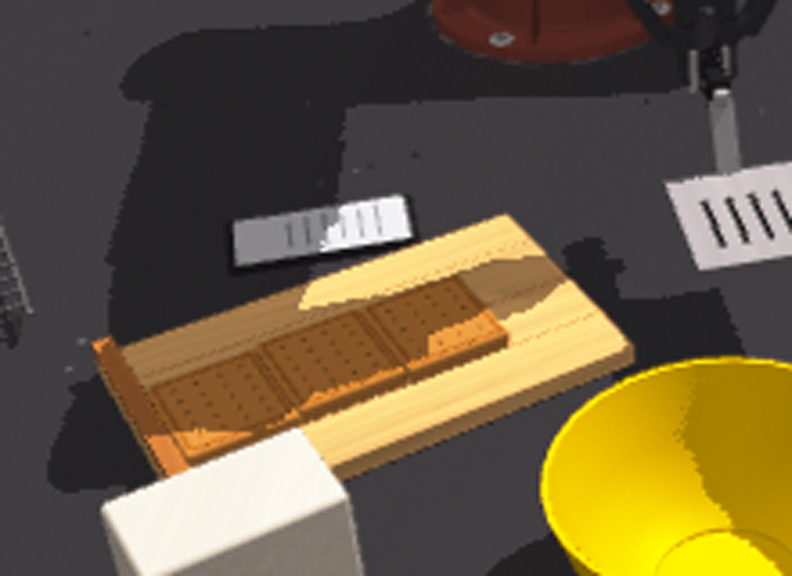

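View pics/q0t.png

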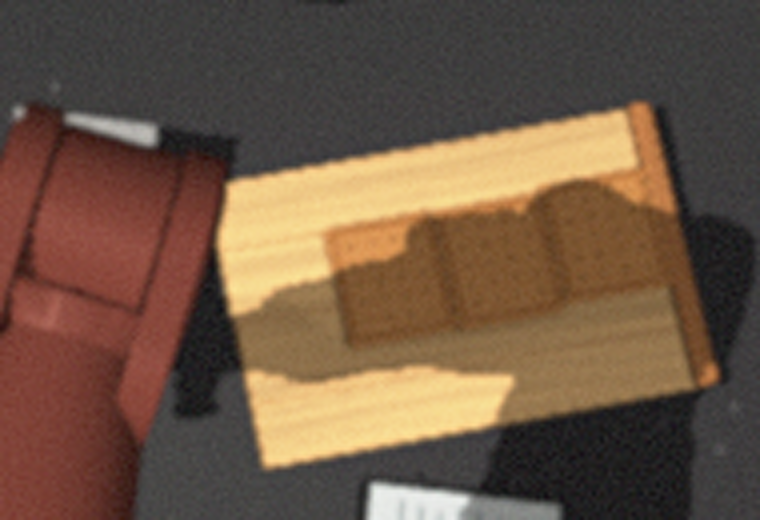

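View pics/q0f.png

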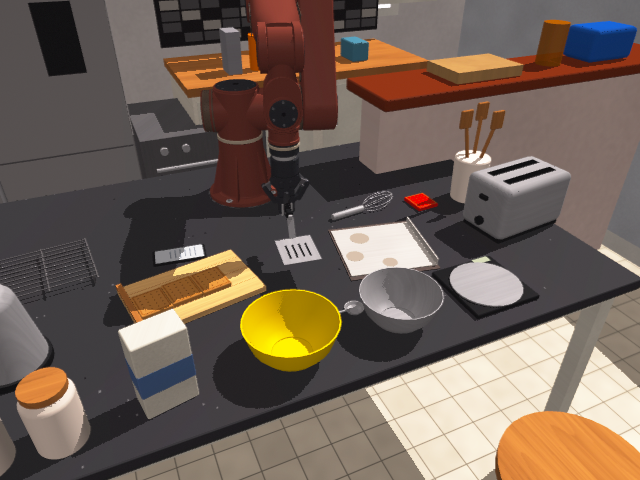

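```bash
python3 - <<'E'
from plant import robot
from f import *
c=robot.get_calibration("top"); a=np.radians(BD[2]); 
P=p2w(c,[[330+x/4,180+y/4] for x,y in [(327,230),(350,345),(636,170)]],.032); d=P[:,:2]-BD[:2]; print(np.c_[d@[np.cos(a),np.sin(a)],d@[-np.sin(a),np.cos(a)]].round(4))
Q,r=spat_tool([.555,-.018,.02],-8,0,off=OFF); robot.line_to(Q,vel=.1,rotation=r); robot.pause(.2)
Q,r=spat_tool([.555,-.018,-.003],-8,0,off=OFF); g=robot.line_to(Q,vel=.012,guard=3)
o=robot.observe(); print(g,o['time'],o['tool_pos'][2]-OFF[2],o['ft_force'].round(1),o['torque'].round(2))
robot.pause(.1); robot.set_gripper(.05); robot.pause(.2)
o=robot.observe(); print(o['time'],o['ft_force'].round(1),o['gripper_width'])
robot.line_to(o['tool_pos']+[0,0,.12],vel=.12)
robot.pause(.3)
A=robot.grab_frame("scene"); cv2.imwrite("pics/r0.png",cv2.resize(A[170:330,200:360],None,fx=3.6,fy=3.6,interpolation=cv2.INTER_CUBIC))
o=robot.observe(); print(o['time'],o['tool_pos'])
E
```

```text
[[-0.0867  0.0541]
 [-0.0882 -0.0314]
 [ 0.1444  0.0569]]
True 48.85 -0.0001556063662964957 [-0.8 -0.7  4.5] [-0.07 -0.23  0.  ]
49.5667 [ 0.1  0.5 -0.3] 0.05033274009689903
51.0667 [ 0.43225024 -0.00058539  0.23286664]
```

View pics/r0.png

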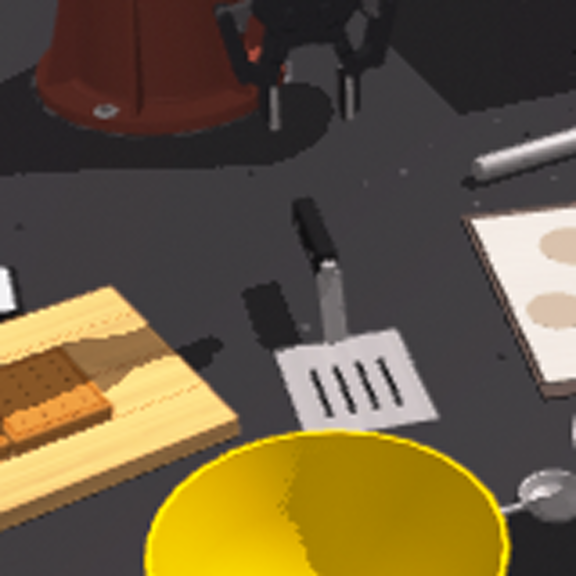

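```bash
python3 - <<'E'
from plant import robot
from f import *
robot.move_pose((0.5,-0.16,.33),[180,0,100.4]); robot.pause(.3)
c=robot.get_calibration("wrist"); im=robot.grab_frame("wrist"); np.save("pics/z.npy",c,allow_pickle=True)
cv2.imwrite("pics/z.png",cv2.resize(im[180:410,200:440],None,fx=2.5,fy=2.5,interpolation=cv2.INTER_CUBIC))
im=robot.grab_frame("top"); cv2.imwrite("pics/zt.png",im); print(robot.observe()['time'])
E
```

```text
52.4083
```

View pics/z.png

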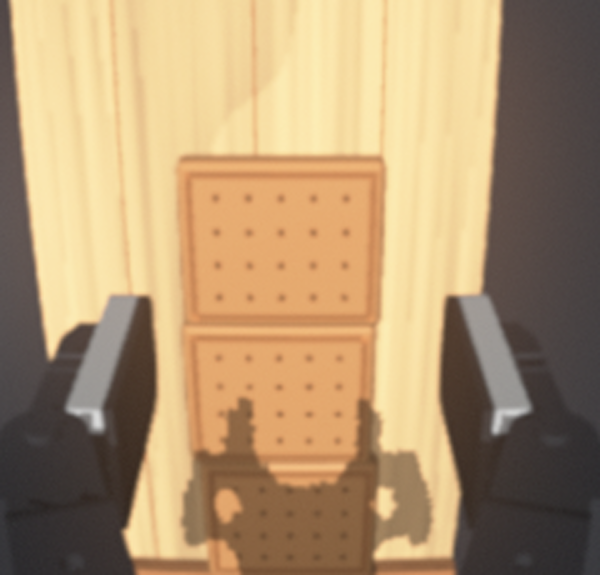

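View pics/zt.png

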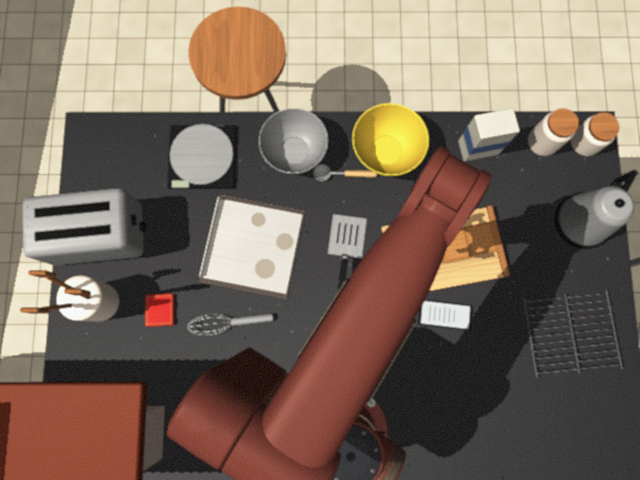

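```bash
python3 - <<'E'
from f import *
c=np.load("pics/z.npy",allow_pickle=True).item()
g=lambda xs,ys:[(x,y) for x in xs for y in ys]
a=np.radians(BD[2])
for n,uv in [('bis',[(216,198),(281,198),(346,198),(219,297),(281,298),(344,298)]),('near',[(219,358),(279,358),(339,358),(223,441),(280,440),(337,440)]),('far',[(290,491),(344,491),(290,557),(343,557)])]:
    P=p2w(c,[[200+x/2.5,180+y/2.5] for x,y in uv],.032,True); d=P[:,:2]-BD[:2]; q=np.c_[d@[np.cos(a),np.sin(a)],d@[-np.sin(a),np.cos(a)]]
    print(n,q.round(4).tolist(), q.mean(0).round(4))
E
```

```text
bis [[-0.073, -0.0169], [-0.0731, 0.011], [-0.0732, 0.0388], [-0.025, -0.0171], [-0.0247, 0.0107], [-0.0247, 0.039]] [-0.0489  0.0109]
near [[0.0074, -0.0183], [0.0071, 0.0096], [0.0071, 0.0374], [0.056, -0.0182], [0.055, 0.0097], [0.055, 0.0375]] [0.0313 0.0096]
far [[0.0881, 0.0145], [0.0882, 0.0419], [0.1358, 0.0144], [0.136, 0.0428]] [0.112  0.0284]
```

```bash
python3 -c "
from plant import robot
robot.job_done(); print(robot.observe()['time'])"
```

```text
the job is handed in; nothing more can be done
the job is handed in; nothing more can be done
```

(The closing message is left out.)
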